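Back off a knurled clamp nut two turns and swing the strap clear

ROBOT

A 6-joint arm with a two-finger parallel gripper is mounted at the origin on a cart in front of the work surface, level with it; the furniture and walls round the work are solid. World frame = base frame: x ahead of the robot, y to its left, z up, the work surface at z = 0. Lengths are in m, angles in rad, forces in N, time in s.
With the tool pointing down it reaches from about 0.3 to 0.775 m from the base axis. Payload 14.6 kg.
Tool frame: the origin (TCP) lies between the finger pads; the fingertips stand 8 mm ahead of it and the grasp point (between the pads) lies 11 mm behind it (bot.tip_extent is the distance from the TCP to the fingertips, in m); z points along the fingers, y is the line along which they close (so a half turn about z gives the same grasp; the last joint's range is limited). The gripper opens to 94 mm and grips with 3 to 60 N. Pads are 16 mm wide; open, the fingers measure 119 mm over their backs; the gripper's body (75 mm by 177 mm) begins 78 mm behind the grasp point.
Start: joints at [-1.378, 0.3, 1.521, -0, 1.321, -0.067], TCP at [0.141, -0.532, 0.213] pointing down, gripper open.
Joint ranges: [-3.03, 3.03], [-0.79, 2.21], [0.23, 2.52], [-1.04, 4.18], [0, 3.07], [-2.55, 2.55]. Speed limits (rad/s): [2.22, 2.22, 2.57, 3.14, 3.14, 3.14].

INTERFACE

Orientations are given as [roll, pitch, yaw] about the fixed x, y, z axes, in that order (R = Rz(yaw) Ry(pitch) Rx(roll)).
In Python, from rig import bot gives the robot as it stands. The module is installed in compiled form; this text tells all that it offers. Calls block until the motion is done:
- bot.move_ptp(position, orientation): joint-space move of the TCP to a pose.
- bot.move_l(position, attitude=None, rate=0.15): straight line of the TCP; attitude=None keeps the orientation; rate is the mean speed in m/s.
- bot.movej(angles): joint-space move.
- bot.command_gripper(opening): finger opening in m; the grip force is fixed at half the most; returns when the fingers have stopped.
- bot.wait(seconds).
- bot.inverse_kinematics(position, orientation): joint angles nearest the present ones, or None.
- bot.state(): the state.
- bot.snapshot(name): name is "scene" or "top" or "wrist"; returns a dict with "frame" (480x640x3 uint8, red, green, blue), "z_map" (480x640 float32, m along the optical axis (not along the pixel's ray), 0 where there is no reading), "fov_y" (degrees; the focal length in pixels is half the picture's height over the tangent of half this angle, whatever the lens; pixels are square), "cx", "cy" (the principal point, pixels), "origin" and "rotation" of the camera in the world. Camera axes: x right, y down, z forward; pixel columns grow to the right and rows downward; lengths in m; the calibration is good to about 2 mm. A picture is of the moment at which its call begins.
A pose or a line that the arm cannot do raises bot.Unreachable and nothing moves.
- bot.hand_in(): hands the job in; it is judged then, once.
The state is a dict: "t": time; "qpos": joint angles; "joint_vel": joint speeds; "joint_efforts": joint torques, N m; "tool_pos": TCP position; "orientation": TCP orientation; "force": force on the tool from outside, world axes, zero at the start; "wrist_torque": the same for the moment, N m; "finger_gap": finger opening in m; "gripper_force": force on a finger pad.
Only numpy, scipy, OpenCV 4.12 (cv2) and the standard library are available. Lean on these libraries where they do the work, as an engineer would, in place of code of your own. Each camera call takes 0.05 s, during which the arm holds its last target. There are 200 camera calls.

TASK

Free the white collar from its drilling fixture: with a fingertip rolled round its knurled rim, unscrew the big clamp nut (anticlockwise seen from above) by two full turns, within a quarter turn, and only then push the clamp strap round with the finger, off the collar, until it stands against its stop pin. Nothing is gripped or lifted: leave the collar in its seat and everything lying around where it is.

Things in the scene. Friction and masses are not known exactly. Their poses are not given: they have to be found in the camera images.
- fixture: Drilling fixture bolted to the bench, fixed. Aluminium plate 150 (x) x 210 (y) x 12 mm; origin: centre of its underside, z up. In its frame (mm): vertical stud 12 thick at x 0, y 35, up to z 118, carrying strap and nut; collar's seat at x 0, y -40 between three 14 mm high dowels; heel rest 28 x 26, up to z 58, at x 0, y 75; stop pin up to z 74 at x -40, y 16.
- clamp_nut (a joint): Turn of the big knurled steel nut, rad: 0 tight (start), growing as it is unscrewed, anticlockwise seen from above; 6.283 a full turn. It turns on the vertical stud and rises 2 mm a turn, the strap rising with it. Takes 0.05 N m (1.5 N at the rim), stays where it is left, stops at 24 rad, the end of its thread.
- nut_rim (a point): Centre of the nut's rim, on the stud's axis at mid-height, 94 mm above the bench at the start. Rim 20 mm high, 72 mm across over ten rounded ridges (radius 4.5, 3.5 mm proud): fingers led round it 1.5 mm inside that circle take the nut along. Below: a neck 28 mm thick, 14 mm high, then the strap. Stud end 14 mm above the rim. Else nothing within 65 mm is above the strap.
- nut_pip (a point): Small black dot on the nut's top face, 27 mm from the axis, the only one; it goes round with the nut and shows its turn.
- strap (a joint): Swing of the clamp strap about the stud, rad: 0 across the collar (toe towards the fixture's -y), growing anticlockwise seen from above (toe goes from -y to the fixture's +x), 1.571 against the stop pin. A pin under its heel, in the heel rest's slot, locks it until the nut is backed off 1.5 turns. Friction 0.06 N m (1 N at the toe); stays where it is left.
- strap_toe (a point): Centre of the strap's toe, 75 mm from the stud's axis, mid-thickness, 64 mm above the bench, 68 after two turns. y axis: along the strap to the stud; x across. Steel, 12 mm thick, 22 wide at the toe (42 to 92 mm from the axis), else 30; heel end 52 mm beyond the axis. Under the toe a round pad, 36 mm across, 6 to 9 mm below the strap, on the collar; screw head 5 mm high on top.
- stop_pin (a point): Steel pin 8 mm thick that the strap's heel meets when the strap has swung a quarter turn; the point lies on its axis, 6 mm below its top.
- seat (a point): Centre of the collar's seat, on the top face of the base plate, 12 mm above the bench.
- runner (a point): Lowest point of the nut runner that hangs from the torque arm right of the fixture, 46 mm above the bench; it is about 100 mm thick, up to 0.6 m high, and the arm joins it from behind. Fixed; keep clear.
- collar: Loose white plastic collar nut, 51 x 55 x 36 mm, 0.06 kg, origin at the centre of its underside; it sits in the seat, its top 48 mm above the bench. Not to be moved.
- sleeve_0: Loose turned steel sleeve, 25 mm across, 30 mm high, standing on the base plate's front left part. Bystander.
- sleeve_1: The same kind of sleeve, standing on the base plate's front right part. Bystander.
- pin_gauge: Loose steel pin gauge, 100 x 17 x 15 mm, lying on the bench before the fixture. Bystander.
- deburrer: Loose red and black pen-shaped deburring tool, 100 x 17 x 17 mm, lying on the bench left of the fixture. Bystander.
- caliper: Loose digital caliper, 270 x 82 x 16 mm, lying at the left. Bystander.
- hex_keys: Loose folding hex key set, 100 x 27 x 20 mm, lying behind the fixture. Bystander.
- tape_roll: Loose yellow roll of tape, 100 mm across, 19 mm high. Bystander.
- mag_tray: Loose round steel tray, 103 mm across, 20 mm high, behind the fixture. Bystander.

How it is judged:
By the outcome, as a careful person would: the job done as asked, in the order asked, and still so for the second after the job is handed in, with the robot touching nothing.
It also fails if it takes over 66 s, if anything falls off the work surface, if the arm or the gripper's body presses on something with over 40 N, if the wrist force passes 120 N, or if a joint passes its speed limit or range.

## Working session

There is one attempt and no reset: what is moved stays moved. The work goes in short steps, each a Python script; the robot and the scene stay as the last script left them, time stands still between calls to the robot, and variables do not carry over. Pictures are saved under pics/ and viewed, at most 10 in all, crops included, and the job is handed in when it is done.

```bash
mkdir -p pics; python3 - <<'E'
from rig import bot
import cv2,numpy as np
for n in("top","scene"):
    s=bot.snapshot(n); cv2.imwrite(f"pics/{n}0.png",s["frame"][:,:,::-1]); np.savez(f"pics/{n}0.npz",**s)
    print(n,s["fov_y"],s["cx"],s["cy"],s["origin"],np.round(s["rotation"],3).tolist())
print(bot.state())
E
```

```text
top 42.28088193370726 324.60611678220386 249.73029619146504 [0.41912172 0.09897589 1.44855736] [-3.023, -0.015, -1.574]
scene 55.13647765662913 318.4705048585429 242.176044723174 [-0.03014937  0.48105952  0.65312944] [-2.226, 0.025, -2.172]
{'t': 0.1, 'qpos': array([-1.37759629e+00,  3.00415289e-01,  1.52152399e+00, -5.84062172e-06,
        1.32068517e+00, -6.65772750e-02]), 'joint_vel': array([-3.33670953e-04, -3.07986391e-03, -3.31219422e-03, -2.28837733e-03,
       -8.89844951e-05, -2.14631561e-03]), 'joint_efforts': array([ 5.63814392e-04, -5.32645798e+01, -3.53283763e+01,  7.08843581e-02,
        2.35017983e-02, -6.86138515e-05]), 'tool_pos': array([ 0.14124023, -0.53132149,  0.21294108]), 'orientation': array([-3.14056277e+00, -6.29985157e-05,  2.59778732e-01]), 'force': array([ 0.48511334, -0.26460914, -0.15332985]), 'wrist_torque': array([-0.04297635,  0.00451168,  0.03729483]), 'gripper_force': 0.0, 'finger_gap': 0.09364364407876549}
```

View pics/top0.png

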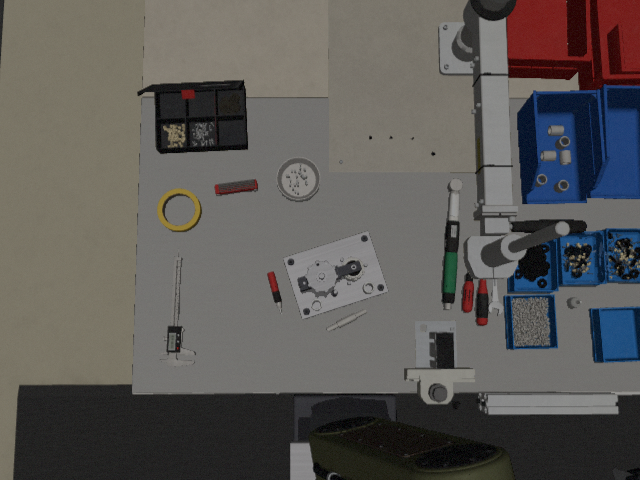

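View pics/scene0.png

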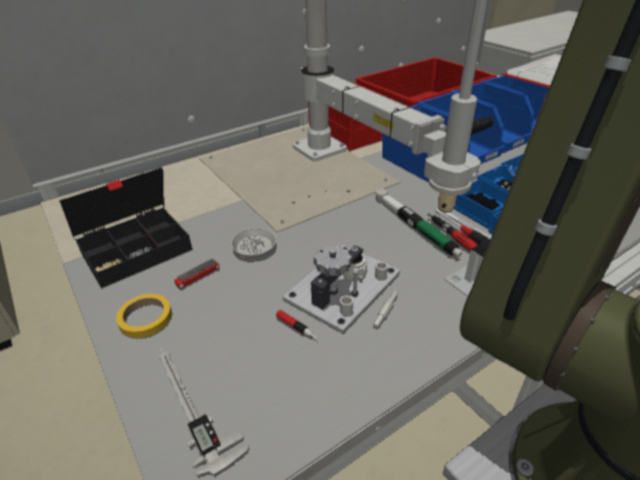

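```bash
cat > h.py <<'E'
import numpy as np,cv2
from scipy.spatial.transform import Rotation as R
def ray(s,u,v):
    f=240/np.tan(np.radians(float(s["fov_y"]))/2)
    r=np.array(s["rotation"]); M=R.from_euler('xyz',r).as_matrix() if r.shape==(3,) else r
    return np.array(s["origin"]),M@np.array([(u-s["cx"])/f,(v-s["cy"])/f,1.])
def onz(s,u,v,z):
    o,d=ray(s,u,v); return o+d*(z-o[2])/d[2]
def zpt(s,u,v):
    o,d=ray(s,u,v); return o+d*float(s["z_map"][int(v),int(u)])
def proj(s,p):
    f=240/np.tan(np.radians(float(s["fov_y"]))/2)
    r=np.array(s["rotation"]); M=R.from_euler('xyz',r).as_matrix() if r.shape==(3,) else r
    c=M.T@(np.array(p)-s["origin"]); return c[0]/c[2]*f+s["cx"],c[1]/c[2]*f+s["cy"]
E
python3 - <<'E'
from h import *
t=np.load("pics/top0.npz"); sc=np.load("pics/scene0.npz")
for c in [(284,255),(368,232),(387,290),(300,318)]: print(onz(t,*c,.012).round(4))
print("nut",onz(t,322,275,.104).round(4),zpt(t,322,275).round(3),"scene",onz(sc,335,258,.104).round(4))
print("runner",onz(sc,447,207,.046).round(3),zpt(sc,447,205).round(3),zpt(sc,450,175).round(3))
for c in [(490,255),(545,238),(565,228),(515,240),(440,390)]: print(c,zpt(t,*c).round(3))
# tallest things near x .2-.8,|y|<.4
H=np.zeros((480,640))
P=np.array([[zpt(t,u,v) for u in range(0,640,4)] for v in range(0,480,4)])
m=(P[...,2]>.15)&(P[...,0]>.15)&(P[...,0]<.9)
q=P[m]; 
for y0 in np.arange(-.6,.6,.1):
    k=q[(q[:,1]>y0)&(q[:,1]<=y0+.1)]
    if len(k): print(y0.round(1),k.min(0).round(2),k.max(0).round(2))
c=cv2.imread("pics/top0.png")[220:330,270:400]; cv2.imwrite("pics/c1.png",cv2.resize(c,None,fx=5,fy=5,interpolation=cv2.INTER_CUBIC))
E
```

```text
[0.5773 0.1722 0.012 ]
[ 0.6312 -0.0241  0.012 ]
[ 0.4954 -0.0666  0.012 ]
[0.4315 0.1347 0.012 ]
nut [0.5234 0.0848 0.104 ] [0.522 0.085 0.124] scene [0.5087 0.0904 0.104 ]
runner [ 0.562 -0.278  0.046] [ 0.541 -0.249  0.074] [ 0.524 -0.22   0.169]
(490, 255) [ 0.551 -0.241  0.251]
(545, 238) [ 0.55  -0.258  0.497]
(565, 228) [ 0.558 -0.269  0.549]
(515, 240) [ 0.566 -0.256  0.358]
(440, 390) [ 0.276 -0.169  0.086]
-0.5 [ 0.15 -0.47  0.21] [ 0.63 -0.4   0.35]
-0.4 [ 0.52 -0.4   0.18] [ 0.63 -0.3   0.22]
-0.3 [ 0.51 -0.3   0.15] [ 0.9  -0.21  0.55]
-0.2 [ 0.23 -0.15  0.5 ] [ 0.26 -0.1   0.69]
-0.1 [ 0.22 -0.1   0.2 ] [ 0.26 -0.    0.69]
-0.0 [0.15 0.   0.18] [0.42 0.1  1.45]
0.1 [0.16 0.11 0.22] [0.21 0.11 0.26]
0.3 [0.9  0.36 0.18] [0.9  0.38 0.18]
```

View pics/c1.png

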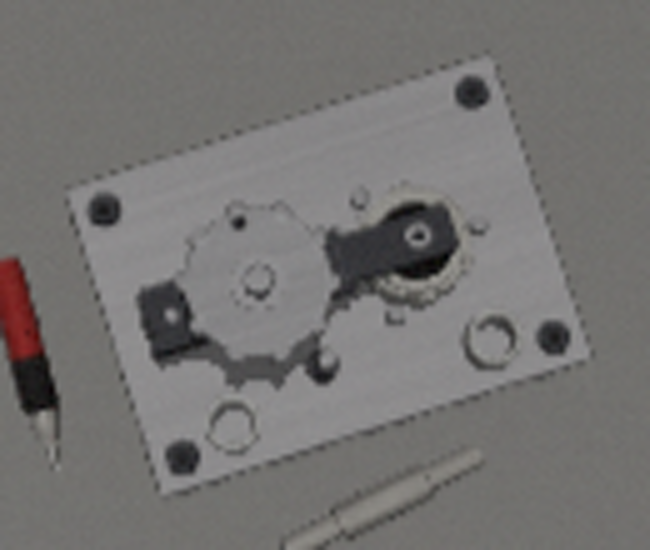

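The top crop shows the nut centred at about (321.6, 276) with its pip at (317.6, 264). The strap points right to the collar at (353, 268), and the stop pin is at (334, 292). The runner hangs near (0.55, -0.25), so I'll retract before sweeping past it.

```bash
python3 - <<'E'
from rig import bot
from h import *
s=bot.state(); p=s["tool_pos"]; a=np.arctan2(p[1],p[0]); print(np.hypot(*p[:2]))
bot.move_l([.36*np.cos(a),.36*np.sin(a),.33],rate=.25)
bot.command_gripper(0.0)
o=[np.pi,0,1.8]
bot.move_ptp([.36*np.cos(.17),.36*np.sin(.17),.33],o)
bot.move_l([.43,.085,.30],o,rate=.25)
s=bot.state();print(s["t"],s["qpos"].round(2),s["tool_pos"],s["force"],s["finger_gap"])
w=bot.snapshot("wrist"); np.savez("pics/w0.npz",**w); cv2.imwrite("pics/w0.png",w["frame"][:,:,::-1]); print(w["origin"],w["rotation"],w["fov_y"])
E
```

```text
0.5497738851486131
4.8667 [ 0.11 -0.01  1.68 -0.    1.48 -0.12] [0.43002551 0.08447366 0.29962083] [-0.45206442  0.46496749 -0.12807793] 0.00019345196513508538
[0.41276187 0.15738072 0.47261064] [2.87653232e+00 7.27254096e-04 2.28825056e-01] 69.9902182666915
```

View pics/w0.png

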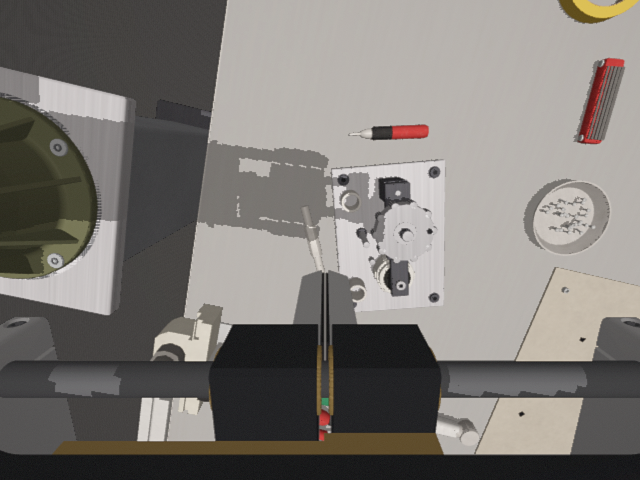

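The wrist view shows the nut centred near (405, 231), its pip at about (430, 231), and the closed fingertips at (325, 273). I'll go lower beside the nut for a finer look.

```bash
python3 - <<'E'
from rig import bot
from h import *
w0=np.load("pics/w0.npz")
print("tip",proj(w0,[.43,.0845,.2916]),"stud",onz(w0,406,234,.118),"pip",onz(w0,431,231,.104))
bot.move_l([.445,.085,.13],rate=.25)
w=bot.snapshot("wrist"); np.savez("pics/w1.npz",**w); cv2.imwrite("pics/w1.png",w["frame"][:,:,::-1]); s=bot.state();print(s["t"],s["tool_pos"],w["origin"])
E
```

```text
tip (np.float64(325.29864652211364), np.float64(282.38256772111777)) stud [0.51784587 0.08818206 0.118     ] pip [0.54796356 0.09502524 0.104     ]
5.8 [0.44564796 0.08503169 0.1316698 ] [0.42757639 0.1577732  0.30445884]
```

View pics/w1.png

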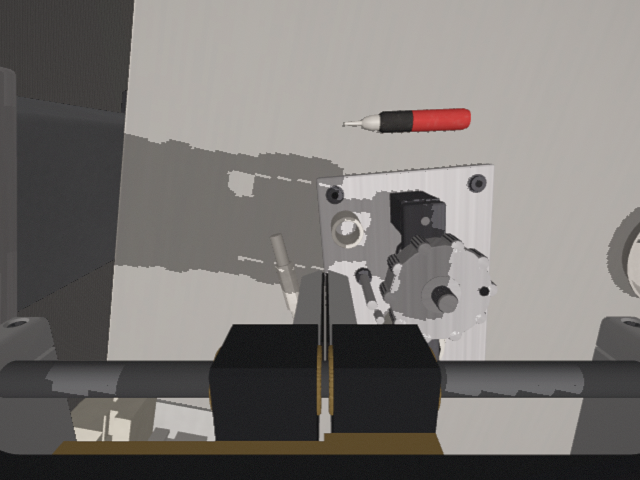

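```bash
python3 - <<'E'
from h import *
from scipy.optimize import least_squares
for n in("w1","w0","top0"):
    s=np.load(f"pics/{n}.npz")
    v,u=np.mgrid[0:480,0:640]; f=240/np.tan(np.radians(float(s["fov_y"]))/2)
    d=np.stack([(u-s["cx"])/f,(v-s["cy"])/f,np.ones(u.shape)],-1)*s["z_map"][...,None]
    M=R.from_euler('xyz',s["rotation"]).as_matrix(); P=d@M.T+s["origin"]
    near=(np.hypot(P[...,0]-.521,P[...,1]-.087)<.055)&(s["z_map"]>0)
    z=P[...,2]; print(n,"ztop",np.median(z[near&(z>.098)&(z<.110)]), "stud",np.median(z[near&(z>.113)]) if (near&(z>.113)).any() else None)
    m=near&(z>.1005)&(z<.109)
    c,r=cv2.minEnclosingCircle(P[m][:,:2].astype(np.float32)*1000); print("nut",c,r,m.sum())
    st=near&(z>.1155)&(z<.121); print("stud",P[st].mean(0) if st.any() else 0, st.sum())
    g=s["frame"].astype(int).sum(2); k=m&(np.hypot(P[...,0]-c[0]/1e3,P[...,1]-c[1]/1e3)<.031)&(g<120)
    if k.any(): print("pip",P[k].mean(0),k.sum(), np.linalg.norm(P[k].mean(0)[:2]*1000-c),np.degrees(np.arctan2(*(P[k].mean(0)[:2]*1000-c)[::-1])))
    b=(z>.066)&(z<.078)&(np.hypot(P[...,0]-.521,P[...,1]-.087)<.11)&(s["z_map"]>0)
    if n=="top0":
        q=P[(z>.006)&(z<.018)&(np.hypot(P[...,0]-.53,P[...,1]-.055)<.15)][:,:2].astype(np.float32)*1000
        print("plate",cv2.minAreaRect(q))
E
```

```text
w1 ztop 0.10575730242313215 stud 0.23873913146553705
nut (519.2818603515625, 87.12451934814453) 36.28160095214844 7708
stud [0.51849687 0.0873595  0.11913502] 369
pip [0.5453873  0.09484131 0.1060263 ] 46 27.222099724790596 16.467722215567836
w0 ztop 0.105772679080409 stud 0.402533267255494
nut (519.0433959960938, 87.30599975585938) 36.088985443115234 2714
stud [0.51882723 0.08709311 0.11923697] 113
top0 ztop 0.10480638654514507 stud 0.11924635061325639
nut (521.36328125, 86.94279479980469) 35.57014465332031 616
stud [0.52177606 0.08675657 0.11886942] 23
pip [0.54720375 0.09456293 0.10599177] 2 26.940605573512073 16.430335340798337
plate ((529.8785400390625, 50.49494934082031), (287.4536437988281, 293.5464782714844), 50.29126739501953)
```

Nut axis is at (0.519, 0.0873) with a measured radius of 36 mm, and the pip is at 16.4°. All of these match the given sizes. I'll start with a half orbit as a test.

```bash
cat >> h.py <<'E'
C=np.array([.519,.0873]); YAW=1.8
TX=np.array([np.cos(YAW),np.sin(YAW)]); TY=np.array([np.sin(YAW),-np.cos(YAW)])
O=[np.pi,0,YAW]
def orbit(r=.0345,hx=.008,hy=.0125,n=7):
    """closed list of TCP xy, anticlockwise, starting at world normal -TY"""
    pts=[]
    a0=np.arctan2(-TY[1],-TY[0])
    # world-anticlockwise normals; corner signs by quadrant
    for q in range(4):
        for k in range(n):
            a=a0+q*np.pi/2+np.pi/2*k/(n-1)
            mid=a0+q*np.pi/2+np.pi/4; m=np.array([np.cos(mid),np.sin(mid)])
            pts.append(C+r*np.array([np.cos(a),np.sin(a)])+hx*np.sign(m@TX)*TX+hy*np.sign(m@TY)*TY)
        nxt=a0+(q+1)*np.pi/2; mid=nxt+np.pi/4; m=np.array([np.cos(mid),np.sin(mid)])
        e=C+r*np.array([np.cos(nxt),np.sin(nxt)])+hx*np.sign(m@TX)*TX+hy*np.sign(m@TY)*TY
        pts.append((pts[-1]+e)/2)
    return pts
def pip(w,ztop):
    v,u=np.mgrid[0:480,0:640]; f=240/np.tan(np.radians(float(w["fov_y"]))/2)
    d=np.stack([(u-w["cx"])/f,(v-w["cy"])/f,np.ones(u.shape)],-1)*w["z_map"][...,None]
    P=d@R.from_euler('xyz',w["rotation"]).as_matrix().T+w["origin"]
    rr=np.hypot(P[...,0]-C[0],P[...,1]-C[1]); g=w["frame"].astype(int).sum(2)
    k=(abs(P[...,2]-ztop)<.004)&(rr>.023)&(rr<.031)&(g<110)&(w["z_map"]>0)
    if k.sum()<8: return None,int(k.sum())
    q=P[k].mean(0)[:2]-C; return round(float(np.degrees(np.arctan2(q[1],q[0]))-16.4)%360,1),int(k.sum())
E
python3 - <<'E'
from rig import bot
from h import *
Z=.092
P=orbit(); print(np.round(P[:9],3).tolist())
st=C-TY*.062+(P[0]-C-TY*((P[0]-C)@TY))
bot.move_l([*st,.13],O); print(pip(bot.snapshot("wrist"),.1055))
bot.move_l([*st,Z],O); bot.move_l([*P[0],Z],O,rate=.06)
s=bot.state();print(s["t"],s["tool_pos"],s["force"].round(1))
for i in range(1,17):
    bot.move_l([*P[i],Z],O,rate=.06); s=bot.state(); F=s["force"]
    print(i,round(s["t"],2),F.round(1),(s["tool_pos"][:2]-P[i]).round(4),pip(bot.snapshot("wrist"),.1055) if i%2==0 else "")
    if np.linalg.norm(F)>60: print("STOP"); break
w=bot.snapshot("wrist");cv2.imwrite("pics/w2.png",w["frame"][:,:,::-1])
E
```

```text
[[0.475, 0.069], [0.478, 0.06], [0.483, 0.053], [0.49, 0.047], [0.499, 0.044], [0.508, 0.042], [0.516, 0.043], [0.529, 0.046], [0.541, 0.049]]
(359.0, 20)
6.9667 [0.47499166 0.06883929 0.09260191] [-9.9 -2.4  7.4]
1 7.27 [-3.7 -4.5  2.7] [ 0.0006 -0.0003] 
2 7.57 [ 0.4  0.3 -0.6] [0.0007 0.0001] (None, 1)
3 7.92 [0.1 0.9 0.3] [ 0.0003 -0.0001] 
4 8.22 [-0.3 -0.7 -0.4] [ 0.0004 -0.0001] (None, 0)
5 8.57 [-0.5 -0.7 -0.8] [ 0.0003 -0.    ] 
6 8.87 [-0.1  0.2  0.3] [0.0002 0.0001] (None, 0)
7 9.28 [  2.7 -14.4  -1.8] [ 0.0008 -0.0016] 
8 9.63 [  6.  -11.5  -2.3] [ 0.0013 -0.0013] (135.4, 127)
9 9.98 [ 6.7 -5.3 -0.4] [ 0.0009 -0.0004] 
10 10.28 [ 1.9 -2.1  0.4] [0.0001 0.0002] (164.5, 44)
11 10.63 [ 0.2 -0.3 -0. ] [-0.0001  0.0005] 
12 10.93 [-0.2  0.6 -0.1] [0.0001 0.0005] (195.1, 103)
13 11.28 [0.3 0.2 0.8] [0.     0.0005] 
14 11.58 [-0.3 -0.1 -1. ] [-0.0001  0.0005] (224.6, 89)
15 11.92 [ 7.3  0.8 -4.1] [0.0008 0.0007] 
16 12.2 [11.9  5.2 -5. ] [0.0015 0.0011] (None, 1)
```

View pics/w2.png

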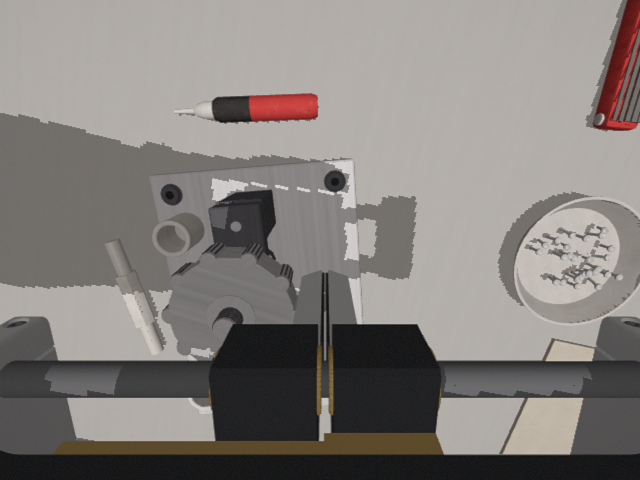

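The half orbit drove the nut smoothly with forces below 15 N. It is at about 225°, with the stud near (228, 318) and the fingertip at (325, 275) on the rim's far side. Continuing with the pip tracked and stopping near 720°.

```bash
python3 - <<'E'
from rig import bot
from h import *
Z=.093; P=orbit(); th=225.
for i in range(17,60):
    p=P[i%32]
    bot.move_l([*p,Z],O,rate=.08); s=bot.state(); F=s["force"]
    a,n=pip(bot.snapshot("wrist"),.1055+.002*th/360)
    if a is not None:
        d=(a-th+90)%360-90; 
        th+=d
    print(i,round(s["t"],1),F.round(0),a,n,round(th))
    if np.linalg.norm(F)>60: print("STOP"); break
    if th>695 or i>=50: break
w=bot.snapshot("wrist");cv2.imwrite("pics/w3.png",w["frame"][:,:,::-1])
E
```

```text
17 12.6 [12.  9. -8.] None 0 225
18 12.9 [ 9. 10. -6.] None 0 225
19 13.2 [ 5. 11. -1.] None 0 225
20 13.5 [ 2. 14.  1.] None 0 225
21 13.8 [-1. 15.  2.] 320.8 15 321
22 14.2 [-5. 16.  5.] None 0 321
23 14.5 [-1. 10.  2.] None 0 321
24 14.9 [-6. 17.  4.] None 0 321
25 15.2 [-8. 12.  7.] None 0 321
26 15.5 [-10.   7.   7.] 45.5 8 406
27 15.8 [-6.  2.  3.] 61.5 64 422
28 16.1 [-6. -1.  0.] 76.2 25 436
29 16.4 [-6. -2.  3.] None 5 436
30 16.8 [-4. -3.  3.] 105.9 34 466
31 17.1 [-2. -2. -0.] 115.7 106 476
32 17.4 [-1. -1. -0.] None 4 476
33 17.7 [-0. -1.  0.] None 2 476
34 18.0 [-0. -0.  0.] 140.4 116 500
35 18.3 [-0. -0.  1.] 155.7 111 516
36 18.6 [ 0.  1. -1.] 171.7 67 532
37 18.9 [-0. -1. -1.] 187.6 113 548
38 19.3 [ 0. -0.  0.] 203.3 108 563
39 19.6 [  2. -14.  -1.] 222.9 109 583
40 20.0 [  6. -11.  -3.] 243.7 103 604
41 20.3 [ 6. -7. -1.] 256.9 104 617
42 20.6 [ 3. -2.  0.] 271.1 97 631
43 20.9 [-0.  0.  0.] 286.1 97 646
44 21.2 [-1. -0.  1.] 300.5 94 660
45 21.6 [-0. -0.  0.] 315.0 91 675
46 21.9 [-1.  0.  0.] 329.4 91 689
47 22.2 [ 8.  2. -3.] 340.8 90 701
```

```bash
python3 - <<'E'
from rig import bot
from h import *
P=orbit()
bot.move_l([*P[48%32],.093],O,rate=.08)
q=P[16]+TY*.025
bot.move_l([*q,.093],O); bot.move_l([*q,.165],O,rate=.25)
bot.move_l([C[0]-.075,C[1]-.03,.165],O,rate=.25)
w=bot.snapshot("wrist"); np.savez("pics/w4.npz",**w); cv2.imwrite("pics/w4.png",w["frame"][:,:,::-1])
print(pip(w,.1095),bot.state()["t"],bot.state()["force"].round(1))
E
```

```text
(None, 4) 24.1083 [-0.5  0.  -0.2]
```

View pics/w4.png

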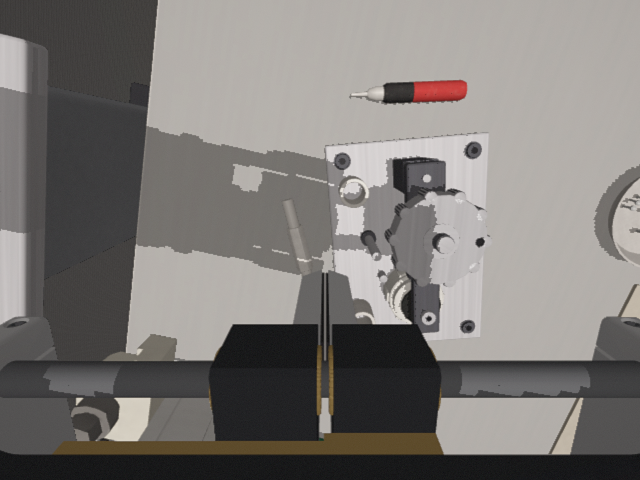

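The pip is back at (480, 242), level with the stud's foot, so the nut is near 720°. I'll check the angle and the rim height, then push the strap round.

```bash
python3 - <<'E'
from rig import bot
from h import *
w=np.load("pics/w4.npz")
q=onz(w,480,242,.1085)[:2]-C; print("pip r",np.hypot(*q),"turn",np.degrees(np.arctan2(q[1],q[0]))-16.4)
print("rim z now/before",[np.median([zpt(s,u+a,v+b)[2] for a in range(-4,5) for b in range(-4,5)]).round(4) for s,u,v in((w,462,262),(np.load("pics/w1.npz"),460,325))])
def pos(al,gap):
    a=np.radians(-73.55+al); d=np.array([np.cos(a),np.sin(a)]); t=np.array([-d[1],d[0]])
    return C+.072*d-(.011+.008*abs(t@TX)+.0125*abs(t@TY)+gap)*t
Z=.073
bot.move_l([*pos(0,.015),.165],O,rate=.2); bot.move_l([*pos(0,.015),Z],O,rate=.12)
print(bot.state()["force"].round(1))
for al in [0]+list(np.arange(6,85,6))+[86,88,89,90,90.7,91.4,92]:
    bot.move_l([*pos(al,0),Z],O,rate=.07); s=bot.state(); F=s["force"]
    print(al,round(s["t"],1),F.round(1))
    if np.linalg.norm(F)>(8 if al>84 else 40): print("STOP"); break
E
```

```text
pip r 0.028430591155389102 turn -7.17582818944439
rim z now/before [np.float64(0.1097), np.float64(0.1057)]
[0.5 0.1 0. ]
0 25.9 [-0.8  0.1 -0.4]
6 26.2 [ 0.3 -0.   0.2]
12 26.4 [ 0.1 -0.2 -0.5]
18 26.7 [-0.1  0.3 -0.2]
24 27.0 [ 0.2 -0.9  0.4]
30 27.2 [-0.1 -0.5 -0.1]
36 27.5 [-0.7  0.2 -0.2]
42 27.8 [ 0.6 -0.3  0.2]
48 28.0 [-0.2 -0.4 -0.9]
54 28.3 [ 0.6 -0.4 -0.6]
60 28.6 [ 0.4 -0.8  0.3]
66 28.9 [ 0.2 -0.3 -0.7]
72 29.1 [-0.6 -0.1 -0.1]
78 29.4 [ 0.3 -1.1 -0.3]
84 29.7 [ 0.1 -0.6 -0.3]
86 29.9 [-0.  -0.5 -0.1]
88 30.2 [ 0.8 -0.6 -0.2]
89 30.4 [ 0.1 -0.8  0.1]
90 30.7 [-0.4 -1.3 -0.2]
90.7 30.9 [-0.6 -2.3 -0.8]
91.4 31.2 [-1.3 -6.8  0.7]
92 31.4 [ -1.4 -10.4   0.3]
STOP
```

```bash
python3 - <<'E'
from rig import bot
from h import *
p=bot.state()["tool_pos"]; a=np.radians(106.45); t=np.array([np.cos(a),np.sin(a)])
q=p[:2]-.025*t
bot.move_l([*q,p[2]],O,rate=.08); bot.move_l([*q,.2],O,rate=.2)
bot.move_l([.36,.05,.3],O,rate=.25)
print(bot.state()["t"],bot.state()["force"].round(1))
s=bot.snapshot("top"); np.savez("pics/t5.npz",**s)
c=s["frame"][200:340,250:410,::-1]; cv2.imwrite("pics/t5.png",cv2.resize(c,None,fx=4,fy=4,interpolation=cv2.INTER_CUBIC)); print(pip(s,.1095))
w=bot.snapshot("wrist"); cv2.imwrite("pics/w5.png",w["frame"][:,:,::-1])
E
```

```text
33.875 [0.2 0.2 0.2]
(None, 1)
```

View pics/t5.png

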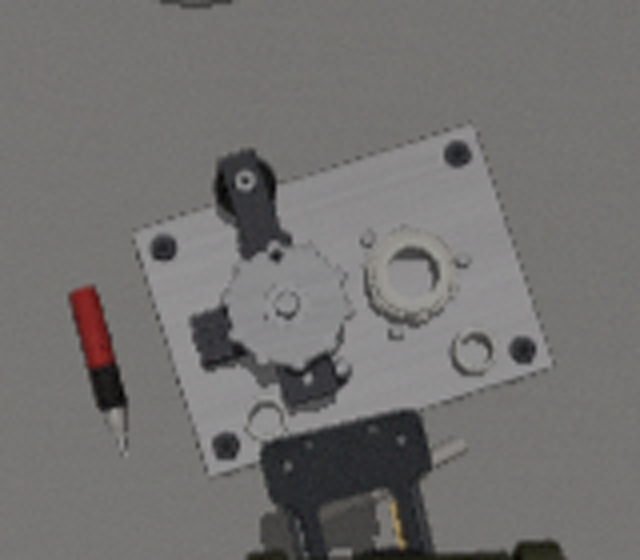

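View pics/w5.png

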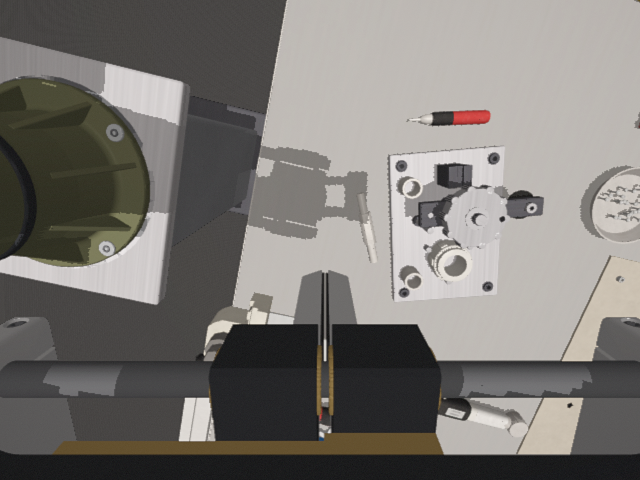

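The strap now points fixture +x, with its toe screw at (245, 180) in the crop and its heel against the stop pin at (342, 370). The collar is still in its seat at (410, 275). The pip at (277, 255) confirms about two turns, and the sleeves and tools haven't moved.

```bash
python3 -c "
from rig import bot
print(bot.hand_in())"
```

```text
the job is handed in; nothing more can be done
None
```

The nut is unscrewed two turns (about 0.1 rad short, with a 4.0 mm rise), the strap then swung against its stop pin, the collar is still in its seat, and the job was handed in at about 34 s; no verdict came back.

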